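# Kit up the tested drive board

### The arm

A 6-joint arm with a two-finger parallel gripper is mounted at the origin on the work surface. World frame = base frame: x ahead of the robot, y to its left, z up, the work surface at z = 0. Lengths are in m, angles in rad, forces in N, time in s.
With the tool pointing down it reaches from about 0.375 to 0.9 m from the base axis. Payload 3.1 kg.
Tool frame: the origin (TCP) lies at the centre of the arm's flange, where the gripper is bolted on; the fingertips stand 173 mm ahead of it and the grasp point (between the pads) lies 155 mm ahead of it; z points along the fingers, x is the direction in which the jaws open and shut, and the axes are right-handed (so a half turn about z gives the same grasp; the last joint's range is limited). The gripper opens to 85 mm and grips with 20 to 120 N. Pads are 22 mm wide; open, the fingers measure 114 mm over their backs; the gripper's body (76 mm by 85 mm) begins 54 mm behind the grasp point. The pads swing forward as they close: fully open they stand 13 mm farther back than shut.
Start: joints at [-1.431, 0.527, 1.433, -0, 1.181, -0.178], TCP at [0.195, -0.594, 0.405] pointing down, gripper open.
Joint ranges: [-3.08, 3.08], [-0.75, 2.2], [0.22, 2.44], [-1.43, 4.57], [0, 2.65], [-2.85, 2.85]. Speed limits (rad/s): [2.79, 2.79, 3.14, 3.14, 3.14, 3.14].

### API

Orientations are given as a unit quaternion [x, y, z, w].
In Python, from station import manip gives the robot as it stands.
- The arm moves only by the shell command python3 -m jog 'ROWS' [OPENING] [FORCE]. ROWS is JSON, a list that holds one entry, the list of rows, each a list of 4 numbers: the shift along the world's x, y, z in mm, then the turn about the world's z in degrees. A call has exactly 8 rows; each row shifts and turns the commanded pose from where the row before left it; what a row does not reach is not made up. A row lasts 1/8 s, in which the tool goes at most 62.5 mm and 10.7 degrees, less where a joint would pass 70% of its speed; a pose out of reach is approached as far as the arm can. A call is refused whole if a number of a shift passes 62.5 or a number of a turn 10.7, either way. A call with a gripper value outside its range is refused whole. OPENING is the opening in per cent of the stroke, from 0 (shut) to 100 (fully open), set as the call begins (- or left out, the last holds). The fingers move at their own pace and stop on an object; FORCE is the grip in N (left out, the last holds). Time passes only in rows, so rows that do not move let the fingers close, or fill a call up. It gives the time, the measured TCP pose, the force and the opening at its end, in the units of the state.
- manip.sense(): the state, without advancing time (a new reading comes with each control period).
- manip.snapshot(name): name is "scene" or "side" or "wrist"; returns the picture (420x560x3 uint8, red, green, blue); there is no depth.
- manip.camera_info(name): a dict with "fx", "fy", "cx", "cy" (pixels), "R" (3x3) and "t" (3): a world point X has camera coordinates R X + t. Camera axes: x right, y down, z forward; pixel columns grow to the right and rows downward; lengths in m; the calibration is good to about 2 mm. A picture is of the moment at which its call begins: read the wrist's pose just before it. camera_info takes no time and is no camera call; for the wrist camera it gives the pose at the moment of the call.
- manip.sign_off(): hands the job in, once; it reports no verdict.
The state is a dict: "t": time; "q": joint angles; "qd": joint speeds; "tau": joint torques, N m; "tcp_pos": TCP position; "tool_rot": TCP orientation; "force": force on the tool from outside, world axes, zero at the start; "ft_torque": the same for the moment, N m; "finger_gap": opening from 0.0 (shut) to 1.0 (fully open).
Only numpy, scipy, OpenCV 4.12 (cv2) and the standard library are available. Lean on these libraries where they do the work, as an engineer would, in place of code of your own. Each camera call takes 0.05 s, during which the arm holds its last target. There are 200 camera calls.

### The job

The drive board in the test fixture has passed, so make up its kit in the black tray: flip the toggle clamp's handle back over centre to free the board, take the board out and lay it flat, components up, in the foam pocket of its shape, and leave the clamp open. Put the straight-finned heat sink, base down, in the square pocket and stand the two slim capacitors upright in the two round holes, all fully down in the foam, in whatever order suits you. The pin-finned heat sink and the short fat capacitor belong to another model: leave them standing where they are.

Things in the scene. Friction and masses are not known exactly. Their poses are not given: they have to be found in the camera images.
- clamp_grip (a point): Red grip (14x16 mm, 50 long) of the clamp handle on the fixed test fixture: point 29 mm below the handle's top; shut: upright, 122 mm above the table. z up the handle, x towards the board (its centre 52 mm away), y the hinge line. Opens by pushing the grip to -x, about 2 N; point ends 81 mm back, 44 mm lower, 1.3 rad over, and stays. The bar meanwhile swings up to 93 mm height at x -13 to 1 mm.
- board: Green circuit board on an aluminium plate, 64 (x) by 40 (y) mm, plain edges 10 mm high, parts on top to 21 mm; 85 g. Origin: centre of underside, z up, x away from the clamp. Starts under the clamp on a narrow riser, underside 30 mm above the table, 18 mm above the base plate, between pins 3 mm higher than its underside (1 mm play); long edges free over the middle 40 mm.
- fin_sink: Kit part: aluminium heat sink with seven straight fins (along x), 40 x 40 mm, 22 mm high, standing on the table. Origin: centre of underside, z up.
- cap_a: Kit part: slim capacitor, black sleeve, silver top, 25 mm diameter, 45 mm tall, upright. Origin: centre of underside, z up. Either slim capacitor may go in either hole.
- cap_b: Kit part: second slim capacitor, same as cap_a: 25 mm diameter, 45 mm tall, upright. Origin: centre of underside, z up.
- pin_sink: Look-alike, to be left: aluminium heat sink with 5 x 5 square pins, 40 x 40 mm, 22 mm high. Origin: centre of underside.
- fat_cap: Look-alike, to be left: short fat capacitor, black sleeve, silver top, 35 mm diameter, 30 mm tall, upright. Origin: centre of underside.
- foam_board: Pink foam insert fixed in the black tray, 78 (x) by 98 (y) by 22 mm, top 26 mm above the table. Origin: centre of underside, z up. Board pocket at its centre, 50 (x) by 74 (y) mm: board's length along y, either way round. Floor 17 mm above the origin, 5 mm below the foam's top. The three inserts lie side by side along x, 80 mm apart, in changing order, all turned alike.
- foam_sink: Pink foam insert for the heat sink, in the same tray: 78 (x) by 98 (y) by 22 mm, top 26 mm above the table, origin at the centre of its underside. Pocket at its centre, 50 x 50 mm with its sides along x and y, floor 14 mm above the origin, 8 mm below the foam's top.
- foam_caps: Pink foam insert for the slim capacitors, in the same tray: 78 (x) by 98 (y) by 22 mm, top 26 mm above the table, origin at the centre of its underside. Two round holes, 36 mm in diameter, centres at x 0, y +24 and -24 mm; floor 8 mm above the origin, 14 mm below the foam's top.
Mind the look-alikes: they are no part of the job. What is shaped like the cap_a but orange is not meant.

How it is judged:
On the way:
1. the clamp is thrown over centre to open while the board is still in its nest (angle between clamp_grip's own z axis and vertical above 0.8 rad and distance of board from where it was at the start of the episode below 0.02 m), for 0.2 s.
At the end, for the whole second after the job is handed in: Clamp open (over 0.8 rad); board and straight-finned sink flat on their pocket floors, within 10 mm of the centre; slim capacitors upright, one on the floor of each hole (10 mm); all released and at rest; the look-alikes upright within 30 mm of their start (angle between clamp_grip's own z axis and vertical above 0.8 rad and horizontal distance between board and foam_board below 0.01 m and z of board in the frame of foam_board between 0.013 and 0.02 m and angle between each of board, fin_sink's own z axis and vertical below 0.12 rad and linear speed of each of board, fin_sink, cap_a, cap_b below 0.03 m/s and angular speed of each of board, fin_sink, cap_a, cap_b below 0.3 rad/s and angle between the x axis of board and the y axis of foam_board, either way round below 0.3 rad and horizontal distance between fin_sink and foam_sink below 0.01 m and z of fin_sink in the frame of foam_sink between 0.01 and 0.017 m and x of cap_a in the frame of foam_caps between -0.01 and 0.01 m and z of cap_a in the frame of foam_caps between 0.004 and 0.012 m and angle between each of cap_a, cap_b's own z axis and vertical below 0.15 rad and x of cap_b in the frame of foam_caps between -0.01 and 0.01 m and z of cap_b in the frame of foam_caps between 0.004 and 0.012 m and ((y of cap_a in the frame of foam_caps between 0.014 and 0.034 m and y of cap_b in the frame of foam_caps between -0.034 and -0.014 m) or (y of cap_a in the frame of foam_caps between -0.034 and -0.014 m and y of cap_b in the frame of foam_caps between 0.014 and 0.034 m)) and distance of each of pin_sink, fat_cap from where it was at the start of the episode below 0.03 m and angle between each of pin_sink, fat_cap's own z axis and vertical below 0.2 rad); the robot touches nothing.
It fails at once if the pin-finned heat sink is moved more than 30 mm or knocked over (distance of pin_sink from where it was at the start of the episode above 0.03 m or angle between pin_sink's own z axis and vertical above 0.5 rad).
It fails at once if the short fat capacitor is moved more than 30 mm or knocked over (distance of fat_cap from where it was at the start of the episode above 0.03 m or angle between fat_cap's own z axis and vertical above 0.5 rad).
It also fails if it takes over 109 s, if anything falls off the work surface, if the arm or the gripper's body presses on something with over 40 N, if the wrist force passes 120 N, or if a joint passes its speed limit or range.

## Working session

There is one attempt and no reset: what is moved stays moved. The work goes in short steps, Python scripts to look and compute and a shell command to move; the robot and the scene stay as the last step left them, time stands still between calls to the robot, and variables do not carry over. Pictures are saved under pics/ and viewed, about 12 in all and at most 16, crops included, and the job is handed in when it is done.

```bash
mkdir -p pics
cat > h.py <<'E'
import numpy as np,cv2
from station import manip
def snap(n,f):
    ci=manip.camera_info(n); im=manip.snapshot(n); cv2.imwrite('pics/'+f,im[:,:,::-1]); return im,ci
def pix2w(ci,u,v,z):
    R=np.array(ci['R']);t=np.array(ci['t'])
    d=R.T@np.array([(u-ci['cx'])/ci['fx'],(v-ci['cy'])/ci['fy'],1]);c=-R.T@t
    return c+d*(z-c[2])/d[2]
def w2pix(ci,X):
    p=np.array(ci['R'])@np.array(X)+np.array(ci['t']);return ci['fx']*p[0]/p[2]+ci['cx'],ci['fy']*p[1]/p[2]+ci['cy']
E
python3 - <<'E'
from h import *
import json
C={}
ims=[]
for n in("scene","side","wrist"):
    im,ci=snap(n,n+'0.png');C[n]={k:np.array(v).tolist() for k,v in ci.items()}
    R=np.array(ci['R']);print(n,ci['fx'],(-R.T@np.array(ci['t'])).round(3),R[2].round(2))
json.dump(C,open('c0.json','w'))
s=manip.sense();print(s['t'],s['tcp_pos'],s['tool_rot'],s['finger_gap'])
E
```

```text
scene 417.7364393889781 [ 0.805 -0.237  0.757] [-0.32  0.33 -0.89]
side 481.91370884396275 [ 0.379 -0.728  0.513] [ 0.19  0.86 -0.47]
wrist 362.0953070491138 [ 0.275 -0.567  0.373] [-0.31 -0.1  -0.95]
0.15 [ 0.19526148 -0.59342417  0.40391687] [ 8.10073768e-01 -5.86327312e-01 -6.19973921e-04 -6.24228025e-04] 0.9971844919380681
```

View pics/scene0.png

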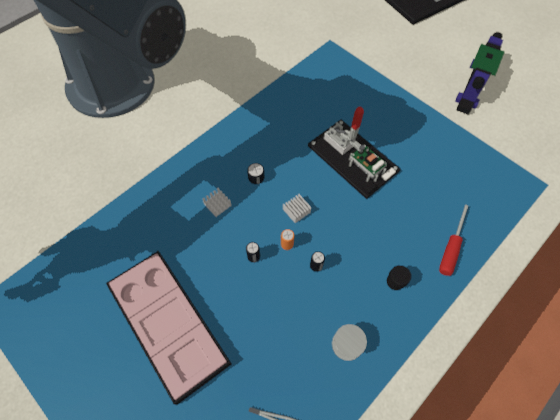

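View pics/side0.png

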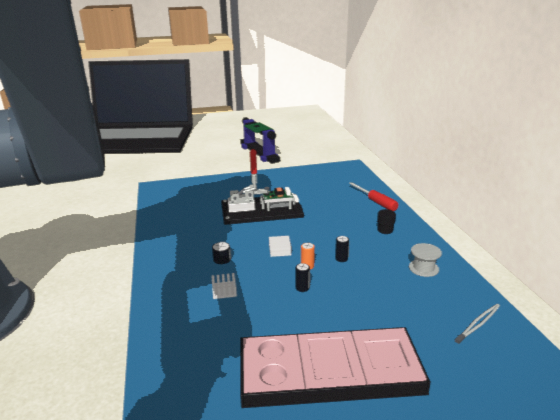

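Run:
```python
import cv2,numpy as np
s=cv2.imread('pics/scene0.png');d=cv2.imread('pics/side0.png')
a=cv2.resize(s[150:280,190:340],(600,520),interpolation=cv2.INTER_CUBIC)[:, :]
b=cv2.resize(s[100:200,300:410],(440,400),interpolation=cv2.INTER_CUBIC)
cv2.imwrite('pics/cA.png',cv2.resize(np.hstack([cv2.resize(a,(462,400)),b]),(800,355)) )
cv2.imwrite('pics/cB.png',cv2.resize(s[240:410,100:240],(494,600),interpolation=cv2.INTER_CUBIC))
```

```text
(no output)
```

View pics/cA.png

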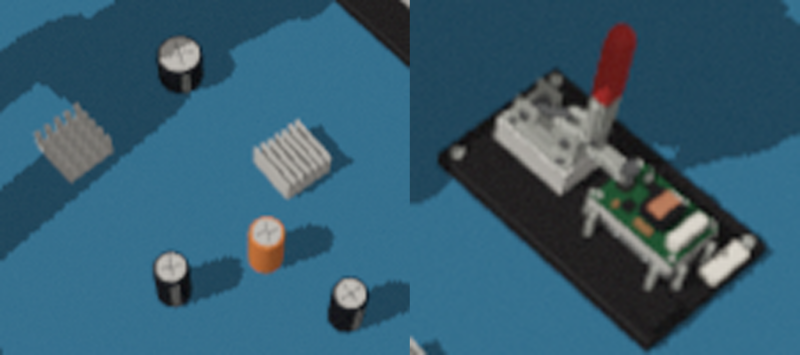

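View pics/cB.png

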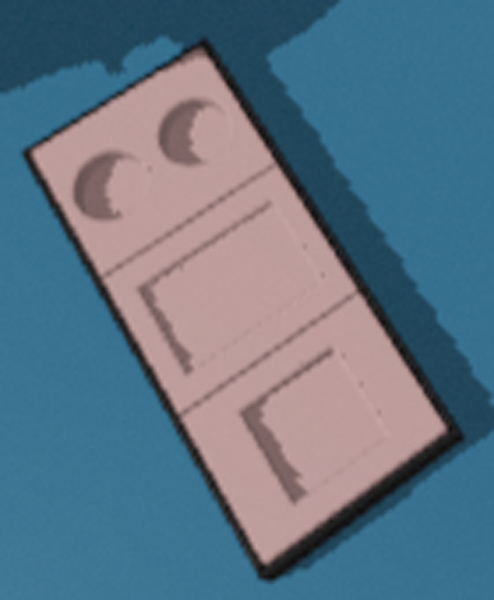

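```bash
cat > m.py <<'E'
from h import *
import json
C=json.load(open('c0.json'));c=C['scene']
P=lambda u,v,z:pix2w(c,u,v,z)
f=lambda u,v:(u/2.73+190,v/2.73+150)
g=lambda u,v:((u-410)/3.548+300,v/3.548+100)
for n,p,z in[('capa',f(171,267),.045),('capb',f(350,293),.045),('orange',f(267,231),.045),('fat',f(180,54),.03),('sink',f(292,154),.022),('pin',f(74,140),.022),
 ('griptop',g(624,30),.151),('gripbot',g(605,97),.101)]: print(n,np.round(P(*p,z),4)[:2], 'r',np.hypot(*P(*p,z)[:2]).round(3))
def fit(pts,z):
    w=np.array([P(*p,z)[:2] for p in pts]);print((w*1e3).round(0).tolist(), (np.linalg.norm(np.diff(np.vstack([w,w[:1]]),axis=0),axis=1)*1e3).round(0), w.mean(0).round(4), [np.degrees(np.arctan2(*(w[(i+1)%4]-w[i])[::-1])).round(1) for i in range(4)])
print('sinktop');fit([f(255,157),f(300,122),f(330,158),f(288,190)],.022)
print('base');fit([g(555,72),g(770,250),g(645,345),g(440,160)],.012)
im=cv2.imread('pics/scene0.png').astype(int)
b,gg,r=im[...,0],im[...,1],im[...,2]
m=((r>b+15)&(r>gg+15)&(r>80)).astype(np.uint8);m[:240]=0;m[:,250:]=0;m[:,:95]=0
m=cv2.morphologyEx(m,cv2.MORPH_OPEN,np.ones((3,3)))
y,x=np.nonzero(m);w=np.array([P(a,b_,.026)[:2] for a,b_ in zip(x,y)])
rc=cv2.minAreaRect((w*1000).astype(np.float32));print('tray',rc, cv2.boxPoints(rc).round(0).tolist())
E
python3 m.py
```

```text
capa [ 0.5669 -0.0625] r 0.57
capb [0.6646 0.0087] r 0.665
orange [0.5941 0.002 ] r 0.594
fat [0.4409 0.0653] r 0.446
sink [0.5572 0.0666] r 0.561
pin [ 0.4361 -0.0381] r 0.438
griptop [0.5411 0.2473] r 0.595
gripbot [0.5427 0.2427] r 0.594
sinktop
[[540.0, 46.0], [543.0, 90.0], [579.0, 84.0], [575.0, 43.0]] [45. 37. 41. 36.] [0.5593 0.0658] [np.float64(86.1), np.float64(-10.0), np.float64(-95.2), np.float64(176.3)]
base
[[472.0, 301.0], [651.0, 290.0], [639.0, 186.0], [467.0, 198.0]] [180. 104. 173. 102.] [0.5572 0.2436] [np.float64(-3.5), np.float64(-96.3), np.float64(176.0), np.float64(87.3)]
tray ((550.9691772460938, -258.4400634765625), (100.25750732421875, 240.92335510253906), 81.13368225097656) [[424.0, -289.0], [662.0, -327.0], [678.0, -227.0], [440.0, -190.0]]
```

Slim caps are at (253,248) and (318,257), with the orange decoy at (288,235). The straight-finned sink is at (297,206), the pin sink at (217,202) and the fat cap at (256,170). The red grip is at (358,117). From the upper left, the tray holds the caps, board and sink inserts. The measured sizes agree with those given. I'll move beside the grip with the jaws shut.

```bash
python3 -m jog '[[[24,52.2,0,-1.4],[24,52.2,0,-1.4],[24,52.2,0,-1.4],[24,52.2,0,-1.4],[24,52.2,0,-1.4],[24,52.2,0,-1.4],[24,52.2,0,-1.4],[24,52.2,0,-1.4]]]' 0 60
python3 -m jog '[[[24,52.2,0,-1.4],[24,52.2,0,-1.4],[24,52.2,0,-1.4],[24,52.2,0,-1.4],[24,52.2,0,-1.4],[24,52.2,0,-1.4],[24,52.2,0,-1.4],[24,52.2,0,-1.4]]]'
python3 - <<'E'
from h import *
s=manip.sense();print(s['t'],s['tcp_pos'],s['tool_rot'],s['force'],s['finger_gap'])
im,ci=snap('wrist','w1.png');import json;json.dump({k:np.array(v).tolist() for k,v in ci.items()},open('w1.json','w'))
E
```

```text
t: 1.15
tcp_pos: [0.3878, -0.1744, 0.4048]
tool_rot: [0.749, -0.663, 0.0, -0.0]
force: [0.6, -0.9, -0.5]
finger_gap: -0.004
t: 2.15
tcp_pos: [0.5798, 0.2434, 0.4044]
tool_rot: [-0.681, 0.733, -0.0, -0.0]
force: [1.3, -0.0, 0.0]
finger_gap: 0.004
2.15 [0.57977885 0.24341098 0.40440983] [-6.80598061e-01  7.32656961e-01 -2.27250419e-05 -2.36912865e-04] [ 1.30766562 -0.0159926   0.02996918] 0.004480168703750327
```

View pics/w1.png

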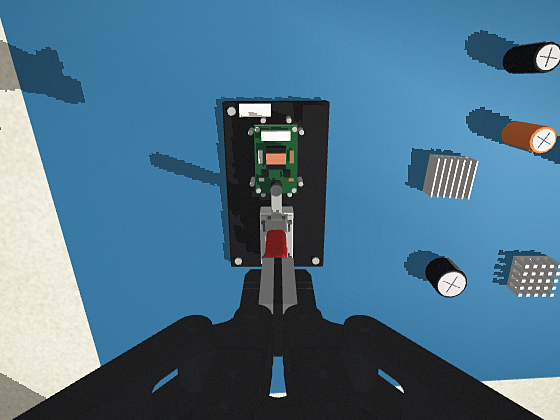

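```bash
cat >> h.py <<'E'
def show(ci,L):
    for n,u,v,z in L: print(n,(pix2w(ci,u,v,z)*1e3).round(0)[:2])
E
python3 - <<'E'
from h import *
import json
c=json.load(open('w1.json'))
show(c,[('base',224,101,.012),('base',327,101,.012),('base',324,266,.012),('base',233,266,.012),
('bd',254,124,.04),('bd',297,124,.04),('bd',299,193,.04),('bd',254,194,.04),('griptopR',268,232,.101),('griptopL',286,232,.101),('griptop',277,232,.151),('grip bl',266,258,.151),('br',289,258,.151),('capa?',548,57,.045),('orange',542,139,.045),
('sinkTL',436,155,.022),('sinkTR',478,158,.022),('sinkBR',470,199,.022),('sinkBL',424,196,.022),('fat',453,284,.03)])
E
```

```text
base [647. 290.]
base [639. 191.]
base [461. 200.]
base [468. 302.]
bd [626. 262.]
bd [623. 223.]
bd [557. 224.]
bd [560. 268.]
griptopR [545. 254.]
griptopL [544. 239.]
griptop [566. 245.]
grip bl [548. 254.]
br [546. 238.]
capa? [663.   8.]
orange [594.   2.]
sinkTL [581.  87.]
sinkTR [575.  46.]
sinkBR [532.  49.]
sinkBL [539.  97.]
fat [438.  63.]
```

```bash
python3 -m jog '[[[0,0,-40,0],[0,0,-40,0],[0,0,-39,0],[0,0,0,0],[-10,0.7,0,0],[-10,0.7,0,0],[-10,0.7,0,0],[-10,0.7,0,0]]]'
python3 -m jog '[[[-10,0.7,0,0],[-10,0.7,0,0],[-10,0.7,-2,0],[-10,0.7,-3,0],[-10,0.7,-3,0],[-10,0.7,-4,0],[0,0,0,0],[0,0,0,0]]]'
python3 -m jog '[[[0,0,30,0],[20,0,40,0],[40,0,30,0],[40,0,19,0],[0,0,0,0],[0,0,0,0],[0,0,0,0],[0,0,0,0]]]' 70
python3 - <<'E'
from h import *
s=manip.sense();print(s['t'],s['tcp_pos'],s['tool_rot'],s['force'],s['finger_gap'])
im,ci=snap('wrist','w2.png');im2,_=snap('side','s2.png');import json;json.dump({k:np.array(v).tolist() for k,v in ci.items()},open('w2.json','w'))
cv2.imwrite('pics/w2c.png',np.hstack([im[60:420,150:400],cv2.resize(im2[130:250,190:340],(450,360))])[:,:,::-1])
E
```

```text
t: 3.2
tcp_pos: [0.5389, 0.2445, 0.287]
tool_rot: [-0.681, 0.732, -0.001, 0.001]
force: [0.0, 0.7, 1.5]
finger_gap: -0.002
t: 4.2
tcp_pos: [0.4794, 0.2486, 0.2736]
tool_rot: [-0.681, 0.732, 0.0, -0.0]
force: [-0.4, 0.6, -0.4]
finger_gap: -0.004
t: 5.2
tcp_pos: [0.5784, 0.2486, 0.392]
tool_rot: [-0.681, 0.732, 0.001, -0.001]
force: [0.4, 0.1, 0.3]
finger_gap: 0.705
5.2 [0.57844098 0.24864238 0.3920439 ] [-6.80945486e-01  7.32333426e-01  5.04783588e-04 -8.61715400e-04] [0.44699249 0.1226727  0.26046882] 0.7053746016532013
```

View pics/w2c.png

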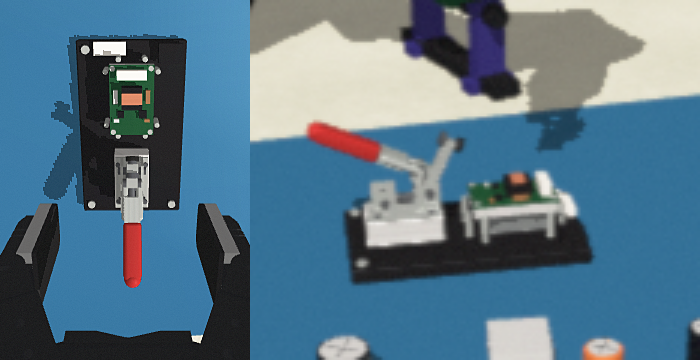

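Run:
```python
from h import *
import json
c=json.load(open('w2.json'))
show(c,[('bd',259,126,.04),('bd',305,125,.04),('bd',307,195,.04),('bd',260,196,.04),('c',282.7,160.5,.04),('pinTop?',257,130,.04)])
```

```text
bd [623. 262.]
bd [621. 222.]
bd [557. 223.]
bd [559. 267.]
c [591. 243.]
pinTop? [620. 264.]
```

```bash
python3 -m jog '[[[14,-6,-30,0],[0,0,-45,0],[0,0,-45,0],[0,0,-40,0],[0,0,-27,0],[0,0,0,0],[0,0,0,0],[0,0,0,0]]]' 70
python3 -m jog '[[[0,0,0,0],[0,0,0,0],[0,0,0,0],[0,0,0,0],[0,0,0,0],[0,0,0,0],[0,0,0,0],[0,0,0,0]]]' 0 60
python3 - <<'E'
from h import *
s=manip.sense();print(s['t'],s['tcp_pos'],s['tool_rot'],s['force'],s['finger_gap'])
im2,_=snap('side','s3.png');im,_=snap('wrist','w3.png')
cv2.imwrite('pics/s3c.png',np.hstack([cv2.resize(im2[110:240,190:340],(415,360)),im[60:420,90:470]])[:,:,::-1])
E
```

```text
t: 6.3
tcp_pos: [0.594, 0.2427, 0.2075]
tool_rot: [-0.681, 0.732, -0.001, 0.001]
force: [-0.3, -1.1, -0.1]
finger_gap: 0.702
t: 7.3
tcp_pos: [0.5938, 0.2427, 0.2075]
tool_rot: [-0.681, 0.732, -0.001, 0.001]
force: [-0.7, 1.1, 6.0]
finger_gap: 0.441
7.3 [0.59380449 0.24270628 0.20747235] [-6.80789174e-01  7.32478250e-01 -6.41034112e-04  1.14105167e-03] [-0.71877372  1.11136662  5.95088044] 0.4407584364060391
```

View pics/s3c.png

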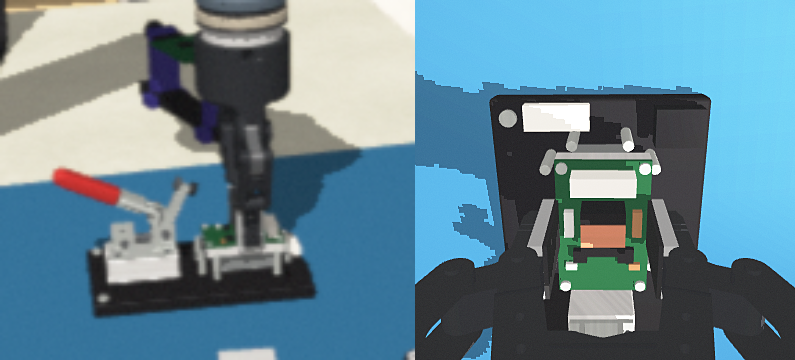

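```bash
python3 -m jog '[[[0,0,5,0],[0,0,10,0],[0,0,15,0],[0,0,25,0],[0,0,25,0],[0,0,20,0],[0,0,0,0],[0,0,0,0]]]'
python3 -c "
from h import *
s=manip.sense();print(s['q'],s['tcp_pos'],s['force'],s['finger_gap'])"
```

```text
t: 8.4
tcp_pos: [0.593, 0.2424, 0.3055]
tool_rot: [-0.681, 0.733, 0.0, -0.0]
force: [-0.5, 0.8, -1.2]
finger_gap: 0.44
[ 2.13937793e-01  6.65912787e-01  1.47631396e+00 -5.85165192e-06
  1.00018404e+00  1.85792296e+00] [0.59296317 0.24241767 0.30545763] [-0.47963866  0.84660271 -1.15262435] 0.4404308429548885
```

```bash
python3 -m jog '[[[-2.6,-31.3,0,5.3],[-2.6,-31.3,0,5.3],[-2.6,-31.3,0,5.3],[-2.6,-31.3,0,5.3],[-2.6,-31.3,0,5.3],[-2.6,-31.3,0,5.3],[-2.6,-31.3,0,5.3],[-2.6,-31.3,0,5.3]]]'
python3 -m jog '[[[-2.6,-31.3,0,5.3],[-2.6,-31.3,0,5.3],[-2.6,-31.3,0,5.3],[-2.6,-31.3,0,5.3],[-2.6,-31.3,0,5.3],[-2.6,-31.3,0,5.3],[-2.6,-31.3,0,5.3],[-2.6,-31.3,0,5.3]]]'
python3 - <<'E'
from h import *
s=manip.sense();print(s['t'],s['tcp_pos'],s['tool_rot'],s['force'],s['finger_gap'])
im,ci=snap('wrist','w4.png');import json;json.dump({k:np.array(v).tolist() for k,v in ci.items()},open('w4.json','w'))
E
```

```text
t: 9.4
tcp_pos: [0.572, -0.0088, 0.3045]
tool_rot: [0.9, -0.435, -0.001, 0.0]
force: [0.6, 0.2, -0.4]
finger_gap: 0.441
t: 10.4
tcp_pos: [0.5512, -0.2591, 0.3043]
tool_rot: [0.997, -0.08, -0.001, -0.001]
force: [-0.3, -0.4, -0.7]
finger_gap: 0.439
10.4 [ 0.55119586 -0.25907031  0.30433365] [ 9.96761336e-01 -8.04047075e-02 -1.17119045e-03 -7.41816291e-04] [-0.3160107  -0.38548889 -0.69201165] 0.4391874303751706
```

View pics/w4.png

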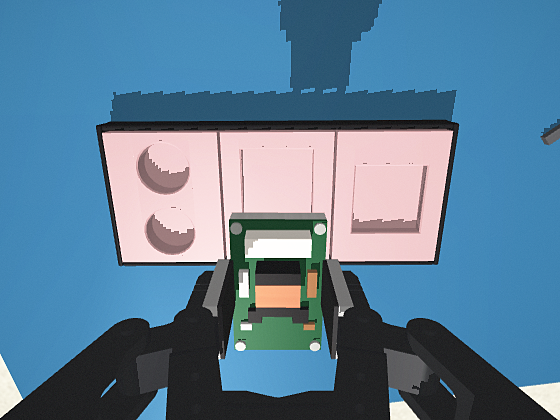

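Run:
```python
from h import *
import json
c=json.load(open('w4.json'));R=np.array(c['R']);print((-R.T@np.array(c['t'])).round(3),R.round(2).tolist())
show(c,[('tray pink TL',103,131,.026),('TR',452,129,.026),('BR',436,264,.026),('BL',121,264,.026),('div1',219,131,.026),('div1b',223,258,.026),('div2',337,131,.026),('div2b',331,260,.026),
('h1',163,167,.026),('h2',171,230,.026),('sTL',355,165,.026),('sTR',425,165,.026),('sBR',419,231,.026),('sBL',352,231,.026),('bTL',243,150,.026),('bTR',313,150,.026),
('Btop L',230,214,.145),('R',327,213,.145),('BR',321,349,.145),('BL',233,349,.145)])
```

```text
[ 0.565 -0.176  0.274] [[0.99, -0.16, -0.0], [-0.15, -0.93, 0.32], [-0.05, -0.32, -0.95]]
tray pink TL [ 442. -190.]
TR [ 675. -227.]
BR [ 663. -328.]
BL [ 424. -290.]
div1 [ 520. -203.]
div1b [ 502. -297.]
div2 [ 599. -216.]
div2b [ 584. -312.]
h1 [ 476. -221.]
h2 [ 469. -268.]
sTL [ 609. -241.]
sTR [ 657. -249.]
sBR [ 651. -299.]
sBL [ 602. -291.]
bTL [ 533. -218.]
bTR [ 581. -226.]
Btop L [ 539. -221.]
R [ 575. -227.]
BR [ 565. -289.]
BL [ 527. -283.]
```

```bash
python3 -m jog '[[[0,0,-30,0],[0,0,-30,0],[0,0,-25,0],[0,0,-10,0],[0,0,-5,0],[0,0,-2,0],[0,0,0,0],[0,0,0,0]]]'
python3 -m jog '[[[0,0,-1,0],[0,0,-1,0],[0,0,-1,0],[0,0,0,0],[0,0,0,0],[0,0,0,0],[0,0,0,0],[0,0,0,0]]]'
```

```text
t: 11.45
tcp_pos: [0.552, -0.2584, 0.2045]
tool_rot: [0.997, -0.082, 0.001, 0.0]
force: [0.0, -0.0, -1.0]
finger_gap: 0.441
t: 12.45
tcp_pos: [0.5517, -0.2583, 0.2007]
tool_rot: [0.997, -0.082, 0.0, 0.0]
force: [-0.9, 0.4, -1.3]
finger_gap: 0.444
```

```bash
python3 -m jog '[[[0,0,-1,0],[0,0,-1,0],[0,0,0,0],[0,0,0,0],[0,0,0,0],[0,0,0,0],[0,0,0,0],[0,0,0,0]]]'
python3 -m jog '[[[0,0,0,0],[0,0,0,0],[0,0,0,0],[0,0,0,0],[0,0,0,0],[0,0,10,0],[0,0,20,0],[0,0,40,0]]]' 58
python3 -m jog '[[[0,0,30,0],[3,60,0,-5],[3,60,0,-10],[0,30,0,-10],[0,0,0,-10],[0,0,0,-10],[0,0,0,-10],[0,0,0,-10]]]' 65
python3 - <<'E'
from h import *
s=manip.sense();print(s['t'],s['tcp_pos'],s['tool_rot'],s['force'],s['finger_gap'])
im,ci=snap('side','s5.png');im2,_=snap('scene','sc5.png')
cv2.imwrite('pics/s5c.png',np.hstack([cv2.resize(im[300:420,220:440],(400,218)),cv2.resize(im2[240:410,80:260],(400,378))[:218]*0+cv2.resize(im2[240:410,80:260],(400,218))])[:,:,::-1])
E
```

```text
t: 13.45
tcp_pos: [0.5517, -0.2583, 0.1987]
tool_rot: [0.997, -0.082, 0.0, 0.0]
force: [0.3, 0.2, -0.6]
finger_gap: 0.441
t: 14.45
tcp_pos: [0.5513, -0.258, 0.2693]
tool_rot: [0.997, -0.082, -0.001, -0.001]
force: [0.7, -0.7, 0.7]
finger_gap: 0.576
t: 15.45
tcp_pos: [0.5578, -0.1082, 0.3005]
tool_rot: [0.795, -0.607, 0.001, -0.0]
force: [0.1, -0.1, -0.6]
finger_gap: 0.647
15.45 [ 0.55784147 -0.10817875  0.30045131] [ 7.94899748e-01 -6.06739762e-01  1.07892212e-03 -2.96214096e-04] [ 0.07503308 -0.10156228 -0.6410338 ] 0.6467363773073209
```

View pics/s5c.png

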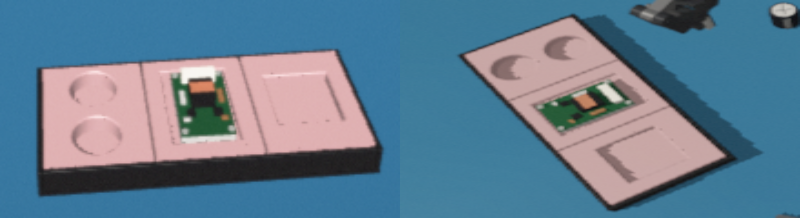

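```bash
python3 -m jog '[[[0,25,0,-4],[0,25,0,-4],[0,25,0,-4],[0,25,0,-4],[0,25,0,-4],[0,25,0,-3],[0,25,0,0],[0,0,0,0]]]' 70
python3 - <<'E'
from h import *
s=manip.sense();print(s['t'],s['tcp_pos'],s['tool_rot'],s['force'],s['finger_gap'])
im,ci=snap('wrist','w6.png');import json;json.dump({k:np.array(v).tolist() for k,v in ci.items()},open('w6.json','w'))
E
```

```text
t: 16.55
tcp_pos: [0.5575, 0.0681, 0.2996]
tool_rot: [-0.662, 0.749, -0.0, 0.0]
force: [-0.4, -0.3, 1.2]
finger_gap: 0.7
16.55 [0.55753394 0.06812091 0.29959548] [-6.62044173e-01  7.49464633e-01 -3.49709357e-04  3.92610487e-04] [-0.42581805 -0.31095393  1.15870998] 0.7000800559759319
```

View pics/w6.png

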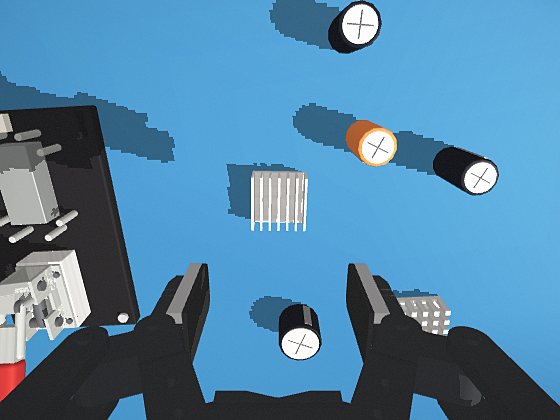

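Run:
```python
from h import *
import json
c=json.load(open('w6.json'))
show(c,[('TL',252,173,.022),('TR',305,173,.022),('BR',307,230,.022),('BL',252,230,.022),('c',279,201,.022),('capb',361,23,.045),('orange',378,147,.045),('capa',481,177,.045),('fat',300,345,.03)])
```

```text
TL [581.  84.]
TR [576.  47.]
BR [533.  50.]
BL [538.  90.]
c [558.  67.]
capb [664.   8.]
orange [593.   1.]
capa [566. -63.]
fat [437.  65.]
```

```bash
python3 -m jog '[[[0,-1,-40,0],[0,0,-40,0],[0,0,-28,0],[0,0,-10,0],[0,0,0,0],[0,0,0,0],[0,0,0,0],[0,0,0,0]]]'
python3 -m jog '[[[0,0,0,0],[0,0,0,0],[0,0,0,0],[0,0,0,0],[0,0,0,0],[0,0,0,0],[0,0,0,0],[0,0,0,0]]]' 0 60
python3 -m jog '[[[0,0,10,0],[0,0,20,0],[0,0,30,0],[0,0,30,0],[0,0,10,0],[0,0,0,0],[0,0,0,0],[0,0,0,0]]]'
```

```text
t: 17.6
tcp_pos: [0.558, 0.0658, 0.1815]
tool_rot: [-0.66, 0.751, -0.001, 0.001]
force: [-0.0, 0.2, -0.5]
finger_gap: 0.7
t: 18.6
tcp_pos: [0.558, 0.0658, 0.1814]
tool_rot: [-0.66, 0.751, -0.0, 0.0]
force: [-0.2, -0.5, 5.8]
finger_gap: 0.447
t: 19.6
tcp_pos: [0.5574, 0.0657, 0.2795]
tool_rot: [-0.66, 0.751, 0.001, -0.001]
force: [0.5, 0.2, -0.5]
finger_gap: 0.45
```

```bash
python3 -m jog '[[[9,-42,0,-0.2],[9,-42,0,-0.2],[9,-42,0,-0.2],[9,-42,0,-0.2],[9,-42,0,-0.2],[9,-42,0,-0.2],[9,-42,0,-0.2],[9,-42,0,-0.2]]]'
python3 - <<'E'
from h import *
s=manip.sense();print(s['t'],s['tcp_pos'],s['tool_rot'],s['force'],s['finger_gap'])
im,ci=snap('wrist','w7.png');import json;json.dump({k:np.array(v).tolist() for k,v in ci.items()},open('w7.json','w'))
E
```

```text
t: 20.6
tcp_pos: [0.6297, -0.2716, 0.2794]
tool_rot: [-0.649, 0.76, 0.001, -0.0]
force: [1.2, 0.4, -0.9]
finger_gap: 0.45
20.6 [ 0.62967955 -0.27161836  0.27942523] [-6.49380429e-01  7.60463061e-01  9.67832222e-04 -2.34416948e-04] [ 1.17400666  0.42923344 -0.94271292] 0.4497135145742855
```

View pics/w7.png

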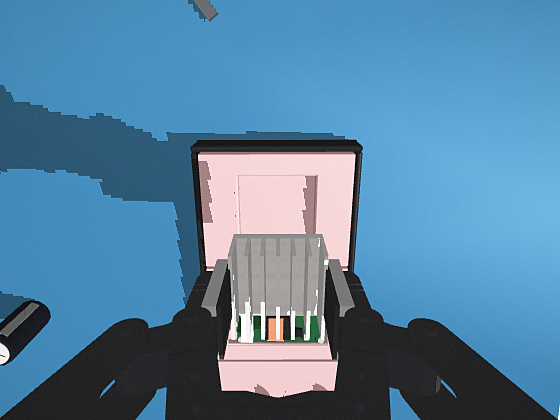

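Run:
```python
from h import *
import json
c=json.load(open('w7.json'))
show(c,[('pk',238,176,.026),('pk',317,176,.026),('sink far',233,235,.12),('',324,235,.12),('near',231,343,.12),('',322,343,.12)])
```

```text
pk [ 658. -250.]
pk [ 650. -300.]
sink far [ 658. -258.]
 [ 652. -293.]
near [ 608. -247.]
 [ 602. -286.]
```

```bash
python3 -m jog '[[[0,0,-30,0],[0,0,-25,0],[0,0,-15,0],[0,0,-6,0],[0,0,-2,0],[0,0,-1,0],[0,0,0,0],[0,0,0,0]]]'
python3 -m jog '[[[0,0,0,0],[0,0,0,0],[0,0,0,0],[0,0,0,0],[0,0,10,0],[0,0,20,0],[0,0,35,0],[0,0,35,0]]]' 60
```

```text
t: 21.65
tcp_pos: [0.6299, -0.2703, 0.2024]
tool_rot: [-0.65, 0.76, -0.001, 0.0]
force: [-0.1, 0.6, -0.1]
finger_gap: 0.445
t: 22.65
tcp_pos: [0.6298, -0.2703, 0.3043]
tool_rot: [-0.649, 0.76, -0.001, 0.0]
force: [0.8, -0.5, -0.6]
finger_gap: 0.599
```

```bash
python3 -m jog '[[[4.3,34.8,0,10.6],[4.3,34.8,0,10.6],[4.3,34.8,0,10.6],[4.3,34.8,0,10.6],[4.3,34.8,0,10.6],[4.3,34.8,0,10.6],[4.3,34.8,0,10.6],[4.3,34.8,0,10.6]]]'
python3 -m jog '[[[0,0,0,5],[0,0,0,0],[0,0,0,0],[0,0,0,0],[0,0,0,0],[0,0,0,0],[0,0,0,0],[0,0,0,0]]]'
python3 - <<'E'
from h import *
s=manip.sense();print(s['t'],s['tcp_pos'],s['tool_rot'],s['force'],s['finger_gap'])
im,ci=snap('wrist','w8.png');im2,_=snap('scene','sc8.png');cv2.imwrite('pics/w8c.png',np.hstack([im[:,:,:],cv2.resize(im2[240:410,80:260],(240,227)).repeat(1,0)[:227].tolist()+[[[0]*3]*240]*193])[:,:,::-1] )
import json;json.dump({k:np.array(v).tolist() for k,v in ci.items()},open('w8.json','w'))
E
```

```text
t: 23.65
tcp_pos: [0.6644, 0.0093, 0.3037]
tool_rot: [0.993, -0.12, 0.001, 0.0]
force: [-1.0, -0.4, -0.1]
finger_gap: 0.597
t: 24.65
tcp_pos: [0.6641, 0.0081, 0.3016]
tool_rot: [0.997, -0.08, -0.0, -0.0]
force: [-0.7, -0.6, 0.3]
finger_gap: 0.6
24.65 [0.66411037 0.00811933 0.30164131] [ 9.96780558e-01 -8.01780149e-02 -6.90151140e-05 -2.69976603e-05] [-0.69796344 -0.62738302  0.34966329] 0.6002449015975323[ WARN:0@1.603] global loadsave.cpp:1063 imwrite_ Unsupported depth image for selected encoder is fallbacked to CV_8U.
```

View pics/w8c.png

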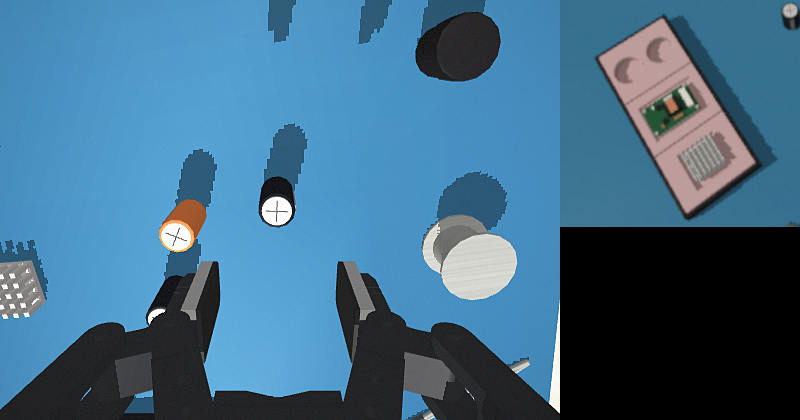

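```bash
python3 -m jog '[[[0,0,-40,0],[0,0,-40,0],[0,0,-25,0],[0,0,-8,0],[0,0,0,0],[0,0,0,0],[0,0,0,0],[0,0,0,0]]]'
python3 -m jog '[[[0,0,0,0],[0,0,0,0],[0,0,0,0],[0,0,0,0],[0,0,0,0],[0,0,0,0],[0,0,0,0],[0,0,0,0]]]' 0 50
python3 -m jog '[[[0,0,10,0],[0,0,20,0],[0,0,30,0],[0,0,30,0],[0,0,10,0],[0,0,0,0],[0,0,0,0],[0,0,0,0]]]'
```

```text
t: 25.75
tcp_pos: [0.6643, 0.0081, 0.1896]
tool_rot: [0.997, -0.08, 0.001, 0.0]
force: [0.3, -0.0, -1.1]
finger_gap: 0.6
t: 26.75
tcp_pos: [0.6643, 0.0081, 0.1891]
tool_rot: [0.997, -0.08, 0.0, 0.0]
force: [0.5, 0.3, 5.2]
finger_gap: 0.279
t: 27.75
tcp_pos: [0.6637, 0.0082, 0.2873]
tool_rot: [0.997, -0.08, -0.001, -0.0]
force: [0.2, -0.1, -1.5]
finger_gap: 0.276
```

```bash
python3 -m jog '[[[-24.4,-34.6,0,0],[-24.4,-34.6,0,0],[-24.4,-34.6,0,0],[-24.4,-34.6,0,0],[-24.4,-34.6,0,0],[-24.4,-34.6,0,0],[-24.4,-34.6,0,0],[-24.4,-34.6,0,0]]]'
python3 - <<'E'
from h import *
s=manip.sense();print(s['t'],s['tcp_pos'],s['tool_rot'],s['force'],s['finger_gap'])
im,ci=snap('wrist','w9.png');import json;json.dump({k:np.array(v).tolist() for k,v in ci.items()},open('w9.json','w'))
E
```

```text
t: 28.75
tcp_pos: [0.468, -0.2697, 0.2881]
tool_rot: [0.997, -0.08, -0.0, -0.0]
force: [0.1, -1.4, 1.2]
finger_gap: 0.273
28.75 [ 0.46800771 -0.26971729  0.28805424] [ 9.96784660e-01 -8.01252289e-02 -4.31220960e-04 -3.21750992e-04] [ 0.12942123 -1.39274746  1.19922248] 0.27292013617509064
```

View pics/w9.png

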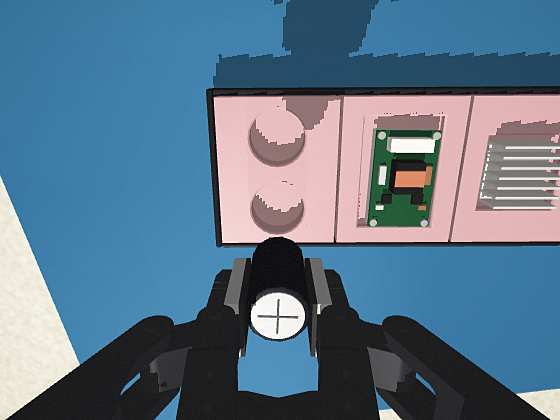

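Run:
```python
from h import *
import json
c=json.load(open('w9.json'))
show(c,[('cap',278,316,.144),('h1',276.5,138,.026),('h2',277,207,.026),('bTL',379,129,.031),('bTR',442,129,.031),('bBR',432,226,.031),('bBL',372,226,.031)])
```

```text
cap [ 468. -269.]
h1 [ 475. -222.]
h2 [ 468. -268.]
bTL [ 539. -226.]
bTR [ 577. -232.]
bBR [ 569. -297.]
bBL [ 529. -290.]
```

```bash
python3 -m jog '[[[0,0,-30,0],[0,0,-25,0],[0,0,-20,0],[0,0,-8,0],[0,0,-2,0],[0,0,-2,0],[0,0,0,0],[0,0,0,0]]]'
python3 -m jog '[[[0,0,0,0],[0,0,0,0],[0,0,0,0],[0,0,0,0],[0,0,10,0],[0,0,20,0],[0,0,30,0],[0,0,40,0]]]' 55
python3 -m jog '[[[12,26,0,0],[12,26,0,0],[12,26,0,0],[12,26,0,0],[12,26,0,0],[12,26,0,0],[12,26,0,0],[14,25,0,0]]]' 60
python3 - <<'E'
from h import *
s=manip.sense();print(s['t'],s['tcp_pos'],s['tool_rot'],s['force'],s['finger_gap'])
im,ci=snap('wrist','w10.png');import json;json.dump({k:np.array(v).tolist() for k,v in ci.items()},open('w10.json','w'))
snap('side','s10.png')
E
```

```text
t: 29.8
tcp_pos: [0.4691, -0.2687, 0.2023]
tool_rot: [0.997, -0.08, 0.0, 0.0]
force: [0.2, 0.4, -0.2]
finger_gap: 0.276
t: 30.8
tcp_pos: [0.4686, -0.2684, 0.3025]
tool_rot: [0.997, -0.08, -0.001, -0.001]
force: [0.5, -0.2, 0.0]
finger_gap: 0.552
t: 31.8
tcp_pos: [0.5671, -0.0607, 0.3024]
tool_rot: [0.997, -0.08, 0.0, 0.0]
force: [-0.7, -1.7, -0.5]
finger_gap: 0.598
31.8 [ 0.56705367 -0.06067929  0.30237864] [ 9.96788050e-01 -8.00847550e-02  1.18449333e-04  3.41907069e-05] [-0.69409856 -1.66308436 -0.53597466] 0.5975172604596575
```

View pics/w10.png

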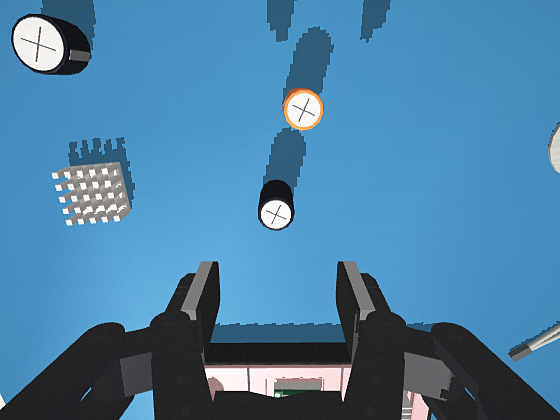

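```bash
python3 -m jog '[[[0,-2,-40,0],[0,0,-40,0],[0,0,-25,0],[0,0,-8,0],[0,0,0,0],[0,0,0,0],[0,0,0,0],[0,0,0,0]]]'
python3 -m jog '[[[0,0,0,0],[0,0,0,0],[0,0,0,0],[0,0,0,0],[0,0,0,0],[0,0,0,0],[0,0,0,0],[0,0,0,0]]]' 0 50
python3 -m jog '[[[0,0,10,0],[0,0,20,0],[0,0,30,0],[0,0,30,0],[0,0,10,0],[0,0,0,0],[0,0,0,0],[0,0,0,0]]]'
python3 -m jog '[[[-11.4,-20,0,0],[-11.4,-20,0,0],[-11.4,-20,0,0],[-11.4,-20,0,0],[-11.4,-20,0,0],[-11.4,-20,0,0],[-11.4,-20,0,0],[-11.4,-20,0,0]]]'
python3 - <<'E'
from h import *
s=manip.sense();print(s['t'],s['tcp_pos'],s['tool_rot'],s['force'],s['finger_gap'])
im,ci=snap('wrist','w11.png');import json;json.dump({k:np.array(v).tolist() for k,v in ci.items()},open('w11.json','w'))
E
```

```text
t: 32.9
tcp_pos: [0.5671, -0.0637, 0.1895]
tool_rot: [0.997, -0.08, 0.001, 0.0]
force: [0.0, -0.3, 0.1]
finger_gap: 0.598
t: 33.9
tcp_pos: [0.567, -0.0636, 0.1891]
tool_rot: [0.997, -0.08, 0.0, 0.0]
force: [-0.5, 0.3, 4.5]
finger_gap: 0.279
t: 34.9
tcp_pos: [0.5666, -0.0636, 0.2875]
tool_rot: [0.997, -0.08, -0.001, -0.0]
force: [0.3, -0.7, -0.5]
finger_gap: 0.274
t: 35.9
tcp_pos: [0.4752, -0.2243, 0.2879]
tool_rot: [0.997, -0.08, -0.001, -0.0]
force: [-0.5, -0.7, -0.2]
finger_gap: 0.274
35.9 [ 0.47521404 -0.22425501  0.28793844] [ 9.96782485e-01 -8.01507417e-02 -6.14648848e-04 -3.98914521e-04] [-0.49621535 -0.6680499  -0.1673055 ] 0.27361436026058444
```

View pics/w11.png

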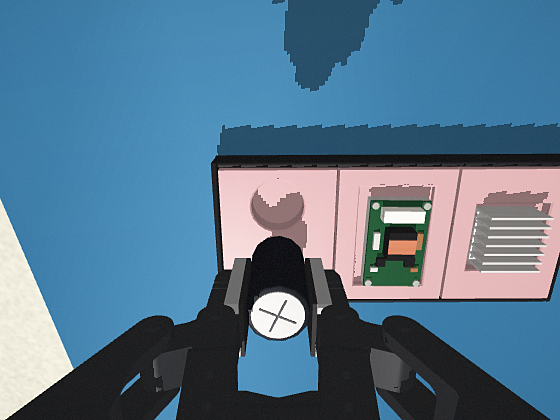

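```bash
python3 -m jog '[[[0,2,-30,0],[0,0,-25,0],[0,0,-20,0],[0,0,-8,0],[0,0,-2,0],[0,0,-2,0],[0,0,0,0],[0,0,0,0]]]'
python3 -m jog '[[[0,0,0,0],[0,0,0,0],[0,0,0,0],[0,0,0,0],[0,0,10,0],[0,0,20,0],[0,0,30,0],[0,0,40,0]]]' 55
python3 -m jog '[[[5,-15,40,0],[5,-20,40,0],[5,-20,10,0],[5,-20,0,0],[5,-15,0,0],[5,0,0,0],[0,0,0,0],[0,0,0,0]]]'
python3 - <<'E'
from h import *
s=manip.sense();print(s['t'],s['tcp_pos'],s['tool_rot'],s['force'],s['finger_gap'])
im,ci=snap('wrist','w12.png');import json;json.dump({k:np.array(v).tolist() for k,v in ci.items()},open('w12.json','w'))
im2,_=snap('side','s12.png');a=np.zeros((600,800,3),np.uint8);a[:336,:448]=cv2.resize(im,(448,336));a[336:600,:448]=cv2.resize(im2[310:410,220:440],(448,264));a[:264,448:]=cv2.resize(im2[120:320,190:440],(352,264))
im3,_=snap('scene','sc12.png');a[300:600,448:]=cv2.resize(im3[100:405,80:420],(352,300));cv2.imwrite('pics/f.png',a[:,:,::-1])
E
```

```text
t: 36.95
tcp_pos: [0.4759, -0.2217, 0.2022]
tool_rot: [0.997, -0.08, 0.0, 0.0]
force: [0.6, -0.0, -0.8]
finger_gap: 0.279
t: 37.95
tcp_pos: [0.4754, -0.2215, 0.3026]
tool_rot: [0.997, -0.08, -0.001, -0.0]
force: [1.1, -0.3, 0.4]
finger_gap: 0.552
t: 38.95
tcp_pos: [0.5056, -0.3109, 0.3911]
tool_rot: [0.997, -0.08, -0.001, -0.001]
force: [0.4, -0.3, -0.2]
finger_gap: 0.551
38.95 [ 0.50564121 -0.31089649  0.39110667] [ 9.96814850e-01 -7.97451919e-02 -6.99557620e-04 -6.08097896e-04] [ 0.43589716 -0.32573327 -0.15881508] 0.5510013616242699
```

View pics/f.png

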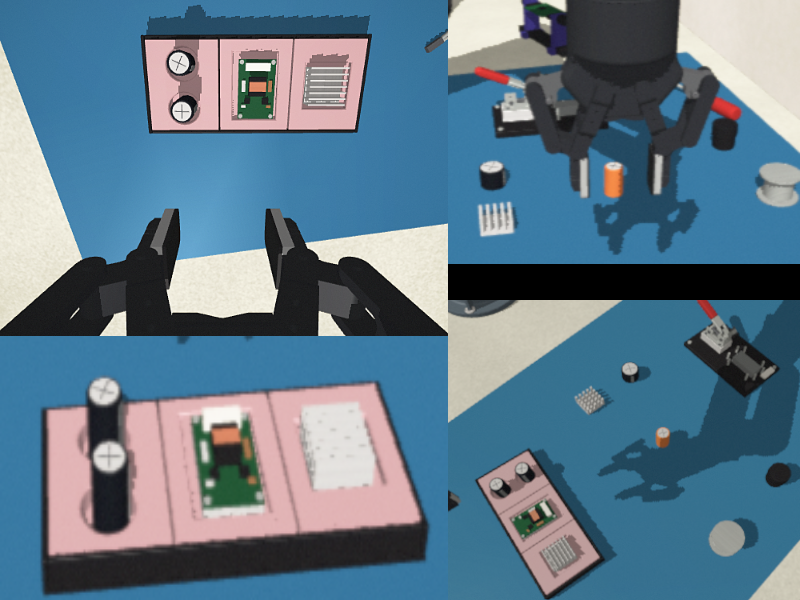

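Run:
```python
from h import *
import json
c=json.load(open('w12.json'));k=1.25
show(c,[('cap',180*k,62*k,.057),('cap',182*k,111*k,.057),('s',305*k,60*k,.04),('s',351*k,60*k,.04),('s',347*k,105*k,.04),('s',304*k,106*k,.04),('b',240*k,59*k,.031),('b',275*k,59*k,.031),('b',274*k,119*k,.031),('b',238*k,118*k,.031)])
```

```text
cap [ 478. -220.]
cap [ 470. -268.]
s [ 605. -239.]
s [ 652. -247.]
s [ 647. -293.]
s [ 600. -286.]
b [ 538. -227.]
b [ 576. -233.]
b [ 568. -297.]
b [ 527. -290.]
```

Run:
```python
from h import *
import json
c=json.load(open('w12.json'));im=cv2.imread('pics/w12.png')
u=np.array([.988,-.156]);v=np.array([.156,.988])
for z in(.02,.04):
    print(z,[np.round(w2pix(c,[*(np.array([.6297,-.271])+.02*(a*u+b*v)),z]),0).tolist() for a,b in((-1,1),(1,1),(1,-1),(-1,-1))])
g=cv2.cvtColor(im,cv2.COLOR_BGR2HSV)[60:145,365:450]
m=(g[...,1]<25).astype(np.uint8);print(cv2.boundingRect(m))
print((255*m[::4,::3]//255))
```

```text
0.02 [[385.0, 84.0], [430.0, 84.0], [424.0, 130.0], [381.0, 130.0]]
0.04 [[392.0, 85.0], [439.0, 85.0], [433.0, 133.0], [387.0, 133.0]]
(14, 24, 71, 59)
[[0 0 0 0 0 0 0 0 0 0 0 0 0 0 0 0 0 0 0 0 0 0 0 0 0 0 0 0 0]
 [0 0 0 0 0 0 0 0 0 0 0 0 0 0 0 0 0 0 0 0 0 0 0 0 0 0 0 0 0]
 [0 0 0 0 0 0 0 0 0 0 0 0 0 0 0 0 0 0 0 0 0 0 0 0 0 0 0 0 0]
 [0 0 0 0 0 0 0 0 0 0 0 0 0 0 0 0 0 0 0 0 0 0 0 0 0 0 0 0 0]
 [0 0 0 0 0 0 0 0 0 0 0 0 0 0 0 0 0 0 0 0 0 0 0 0 0 0 0 0 0]
 [0 0 0 0 0 0 0 0 0 0 0 0 0 0 0 0 0 0 0 0 0 0 0 0 0 0 0 0 0]
 [0 0 0 0 0 0 1 1 1 1 1 1 1 1 1 1 1 1 1 1 1 1 1 1 0 0 0 0 0]
 [0 0 0 0 0 0 1 1 1 1 1 1 1 1 1 1 1 1 1 1 1 1 0 0 0 0 0 0 0]
 [0 0 0 0 0 0 1 1 1 1 1 1 1 1 1 1 1 1 1 1 1 1 1 1 0 0 0 0 0]
 [0 0 0 0 0 0 1 1 1 1 1 1 1 1 1 1 1 1 1 1 1 0 0 0 0 0 0 0 0]
 [0 0 0 0 0 0 1 1 1 1 1 1 1 1 1 1 1 1 1 1 1 1 1 1 0 0 0 0 0]
 [0 0 0 0 0 0 1 1 1 1 1 1 1 1 1 1 1 1 1 1 1 0 0 0 0 0 0 0 0]
 [0 0 0 0 0 1 1 1 1 1 1 1 1 1 1 1 1 1 1 1 1 1 1 0 0 0 0 0 0]
 [0 0 0 0 0 1 1 1 1 1 1 1 1 1 1 1 1 1 1 1 0 0 0 0 0 0 0 0 0]
 [0 0 0 0 0 1 1 1 1 1 1 1 1 1 1 1 1 1 1 1 1 1 1 0 0 0 0 0 0]
 [0 0 0 0 0 1 1 1 1 1 1 1 1 1 1 1 1 1 1 1 0 0 0 0 0 0 0 0 0]
 [0 0 0 0 0 1 1 1 1 1 1 1 1 1 1 1 1 1 1 1 1 1 1 0 0 0 0 0 0]
 [0 0 0 0 0 1 1 1 1 1 1 1 1 1 1 1 1 1 1 1 0 0 0 0 0 0 0 0 0]
 [0 0 0 0 0 0 0 0 0 0 0 0 0 0 0 0 0 0 0 0 0 0 0 0 0 0 0 0 0]
 [0 0 0 0 0 0 0 0 0 0 0 0 0 0 0 0 0 0 0 0 0 0 0 0 0 0 0 0 0]
 [0 0 0 0 0 0 0 0 0 0 0 0 0 0 0 0 0 0 0 0 0 0 0 0 0 0 0 0 0]
 [0 0 0 0 0 0 0 0 0 0 0 0 0 0 0 0 0 0 0 0 0 0 0 0 0 0 0 0 0]]
```

```bash
python3 -c "
from station import manip
print(manip.sign_off(), manip.sense()['t'])"
```

```text
the job is handed in; nothing more can be done
the job is handed in; nothing more can be done
```

The kit is made up and handed in at about 39 s of the 109 s allowed; sign-off gives no verdict. I threw the clamp open with the board still in its nest. The board, the straight-finned sink and both slim capacitors then went into their pockets, and the gripper backed well clear.

**Last checks, from the final pictures:**
- **Clamp:** it is open, with the handle laid back.
- **Board:** it is flat with components up, about 3 mm from its pocket centre.
- **Capacitors:** both are upright, about 2 mm from their hole centres.
- **Sink:** it is level in its pocket. My first reading by eye put it about 6 mm off centre. Comparing its outline with the expected one put it within about 2 mm, and I trusted that.
- **Look-alikes:** the pin-finned sink and the fat capacitor are still standing, apparently where they started. I did not measure them again.

I judged how far down each part sits from the release heights and the look of the pictures, and did not measure it directly. The board, the sink and the capacitors were released about 0–3 mm above their floors.

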